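# Set the slide carriage to the red mark and shut the reader

## Task

On the slide reader, turn the black knob on the sloping front until the black pointer stands in line with the middle of the red mark on the white scale (not the blue one); move the slide carriage with the knob only, never by pushing it. Then press the dark cover, which stands ajar, down until it is fully shut. Leave the loose things round the reader where they are.

Things in the scene. Friction and masses are not known exactly. Their poses are not given: they have to be found in the camera images.
- reader: Cream slide reader, fixed, its front turned away from the robot, 320 mm wide (y), reaching 105 mm to the front (-x) and 150 mm to the rear (+x) of its origin, on the bench. Axes: x rear, y left, z up. Grey front face, 110 mm long, slopes 30 degrees from level, 30 to 85 mm up. Behind it a white scale along y (87 mm up), then the carriage under the cover (hinge 145 mm behind the origin, 100 mm up)
- knob_grip (a point): Point to grip on the axis of the round black ribbed knob (44 mm diameter, 40 mm long) in the middle of the sloping face. 30 mm out from the face; the knob spans 8 to 48 mm out from it. Its z axis is the knob's axis, pointing out of the face: 30 degrees from vertical, leaning towards the reader's -x. It turns with the knob
- stage_knob (a joint): Angle of the knob (rad, stiff, stays where it is left, range -4 to 4); grows when turned anticlockwise as seen looking at the knob's end. Each rad moves carriage and pointer 14 mm towards the reader's +y (left)
- carriage: Aluminium slide carriage (100 mm by 70 mm) with a glass slide, under the cover, driven sideways along the reader's y by the knob; carries the black pointer. Must not be pushed. Its origin is on the bench level at the reader's origin when the knob is at 0 (not on the carriage itself)
- pointer_tip (a point): Tip of the black pointer, 3 mm wide, which reaches from the carriage forward over the white scale, 90 mm above the bench
- red_mark: Red mark, a fixed block 13 mm long (x), 6 mm wide (y), 8 mm high on the scale, just in front of the pointer's path; origin: centre of its underside; axes as the reader's. The pointer tip must have the same y as this
- blue_mark: Blue mark, a fixed block 13 mm long (x), 6 mm wide (y), 8 mm high on the scale, just in front of the pointer's path; origin: centre of its underside; axes as the reader's. Not the one to use
- cover (a joint): Opening of the dark cover (rad): 0 fully shut, grows as its front edge rises; stiff, stays where it is left; starts ajar. The cover is 105 mm (from hinge to front edge) by 240 mm, 8 mm thick; its hinge runs along y at the rear
- cover_pad (a point): Centre of the top of the blue pad (24 by 70 mm) near the cover's front edge, where it is to be pressed. 88 mm from the hinge; when shut it is 57 mm behind the reader's origin and 111 mm above the bench
- reagent_bottle: Amber bottle, 60 mm diameter, 130 mm high, standing beside the reader; origin at the centre of its underside. Leave alone
- slide_box: Green slide box, 90 by 100 by 36 mm, beside the reader; origin at the centre of its underside. Leave alone
- scanner: Hand-held code scanner lying on the bench, 205 mm long, 45 mm high; origin on its underside. Leave alone
- swab_jar: White jar with steel lid, 80 mm diameter, 100 mm high; origin at the centre of its underside. Leave alone
- mouse: Black computer mouse, 105 by 60 by 30 mm; origin at the centre of its underside. Leave alone
There are look-alikes about, which are no part of the job. Leave any purple or yellow look-alike of the reagent_bottle alone.

How it is judged:
By the outcome, as a careful person would: the job done as asked, in the order asked, and still so for the second after the job is handed in, with the robot touching nothing.
It also fails if it takes over 54 s, if anything falls off the work surface, if the arm or the gripper's body presses on something with over 40 N, if the wrist force passes 120 N, or if a joint passes its speed limit or range.

## Robot

A 6-joint arm with a two-finger parallel gripper is mounted at the origin on the work surface. World frame = base frame: x ahead of the robot, y to its left, z up, the work surface at z = 0. Lengths are in m, angles in degrees, forces in N, time in s.
With the tool pointing down it reaches from about 0.325 to 0.85 m from the base axis. Payload 15.5 kg.
Tool frame: the origin (TCP) lies at the very end of the fingers, on their centre line; the grasp point (between the pads) lies 19 mm behind it (r.grip_depth is the distance from the TCP to the grasp point, in m); z points along the fingers, y is the direction in which the jaws open and shut (so a half turn about z gives the same grasp; the last joint's range is limited). The gripper opens to 91 mm and grips with 3 to 60 N. Pads are 32 mm wide; open, the fingers measure 118 mm over their backs; the gripper's body (76 mm by 178 mm) begins 60 mm behind the grasp point.
Start: joints at [-79.727, 28.281, 77.091, -0, 74.628, -5.472], TCP at [0.17, -0.602, 0.214] pointing down, gripper open.
Joint ranges: [-166.48, 166.48], [-47.26, 123.95], [12.59, 153.08], [-70.14, 250.14], [6.76, 159.57], [-176.63, 176.63]. Speed limits (degrees/s): [108.29, 108.29, 147.25, 172.46, 172.46, 172.46].

## Interface

Orientations are given as a 3x3 rotation matrix whose columns are the frame's x, y, z axes.
In Python, from rig import r gives the robot as it stands. The module is installed in compiled form; this text tells all that it offers.
- The arm moves only by the tool send_rows, never from a script. Its argument "rows" is a list of rows, each a list of 5 numbers: the shift along the tool's x, y, z in m, then the turn about the tool's z in rad, then the finger opening in m, from 0 to 0.0912. A call has 1 to 12 rows; each row is the pose to reach, as a shift and turn from the pose commanded when the call began, along the tool's axes at that moment; what a row does not reach only later rows make up. A row lasts 1/8 s, in which the tool goes at most 62.5 mm and 10.7 degrees, less where a joint would pass 70% of its speed; a pose out of reach is approached as far as the arm can. A call with a gripper value outside its range is refused whole. The fingers move at their own pace and stop on an object; the grip force is fixed at half the most. Time passes only in rows, so rows that repeat a pose let the fingers close. It gives the time, the measured TCP pose, the force and the opening at its end, in the units of the state.
- r.sense(): the state, without advancing time (a new reading comes with each control period).
- r.capture(name): name is "side" or "top" or "wrist"; returns a dict with "image" (420x560x3 uint8, red, green, blue), "depth" (420x560 float32, m along the optical axis (not along the pixel's ray), 0 where there is no reading), "fx", "fy", "cx", "cy" (pixels), "view" (4x4, takes a point from world to camera coordinates). Camera axes: x right, y up, looking along -z (the intrinsics and any distortion apply to the point x, -y, -z); pixel columns grow to the right and rows downward; lengths in m; the calibration is good to about 2 mm. A picture is of the moment at which its call begins.
- r.finish_job(): hands the job in, once; it reports no verdict.
The state is a dict: "t": time; "joint_pos": joint angles; "joint_velocities": joint speeds; "tau": joint torques, N m; "ee_pos": TCP position; "tcp_rot": TCP orientation; "ft_force": force on the tool from outside, world axes, zero at the start; "ft_torque": the same for the moment, N m; "gripper_width": finger opening in m.
Only numpy, scipy, OpenCV 4.12 (cv2) and the standard library are available. Lean on these libraries where they do the work, as an engineer would, in place of code of your own. Each camera call takes 0.05 s, during which the arm holds its last target. There are 200 camera calls.

## Working session

There is one attempt and no reset: what is moved stays moved. The work goes in short steps, Python scripts to look and compute and a tool call to move; the robot and the scene stay as the last step left them, time stands still between calls to the robot, and variables do not carry over. Pictures are saved under pics/ and viewed, about 8 in all and at most 12, crops included, and the job is handed in when it is done.

Besides the shell and the picture viewer there is one more tool, called after "Request:" as name([rows], argument=value, ...), one row to a line, values as JSON. send_rows: Moves the arm, as the interface text tells. Its arguments: {"type":"object","properties":{"rows":{"type":"array"}},"required":["rows"]}

```bash
mkdir -p pics; cat > h.py <<'E'
from rig import r
import numpy as np, cv2
def cap(n,save=None):
    c=r.capture(n)
    if save: cv2.imwrite(f'pics/{save}.png',c['image'][...,::-1])
    return c
def pts(c):
    h,w=c['depth'].shape; u,v=np.meshgrid(np.arange(w),np.arange(h)); d=c['depth']
    p=np.stack([(u-c['cx'])/c['fx']*d,-(v-c['cy'])/c['fy']*d,-d,np.ones_like(d)],-1)
    return (p@np.linalg.inv(c['view']).T)[...,:3]
E
python3 - <<'E'
from h import *
for n in('side','top'):
    c=cap(n,n+'0'); print(n,[c[k] for k in('fx','fy','cx','cy')],[k for k in c]); print(c['view'].round(3))
s=r.sense(); print(s['t'],s['tcp_rot'],s['ft_force'],r.grip_depth)
a=cv2.imread('pics/side0.png');b=cv2.imread('pics/top0.png')
E
```

```text
side [419.2492321805248, 419.2492321805248, 280.4155391144157, 216.18039673686252] ['image', 'depth', 'fx', 'fy', 'cx', 'cy', 'view']
[[-0.93  -0.367  0.019  0.488]
 [ 0.221 -0.516  0.827 -0.18 ]
 [-0.294  0.774  0.561 -0.983]
 [ 0.     0.     0.     1.   ]]
top [489.06511860025216, 489.06511860025216, 274.24290429210595, 215.39294168825654] ['image', 'depth', 'fx', 'fy', 'cx', 'cy', 'view']
[[-0.02  -1.     0.009  0.005]
 [ 0.984 -0.019  0.177 -0.554]
 [-0.177  0.013  0.984 -1.541]
 [ 0.     0.     0.     1.   ]]
0.1 [[ 9.62480873e-01  2.71349464e-01 -1.95651212e-04]
 [ 2.71349509e-01 -9.62480217e-01  1.12985752e-03]
 [ 1.18275812e-04 -1.14055612e-03 -9.99999343e-01]] [-0.34017309  0.64714954  0.35488767] 0.0188
```

View pics/side0.png

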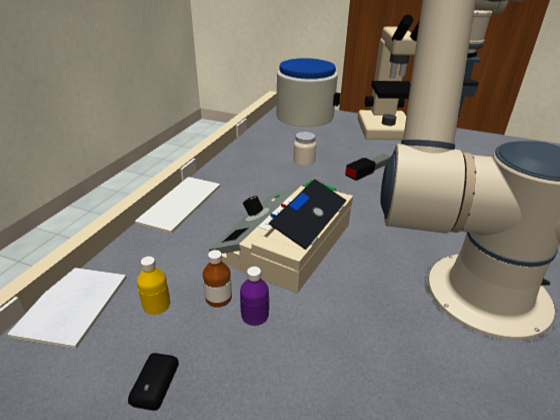

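View pics/top0.png

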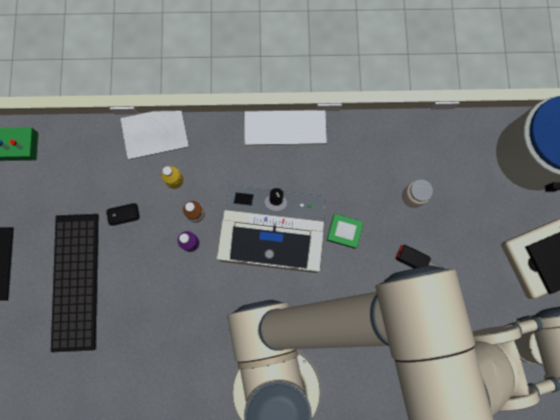

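```bash
python3 - <<'E'
import cv2,numpy as np
a=cv2.imread('pics/side0.png')[175:285,205:355];b=cv2.imread('pics/top0.png')[180:275,205:335]
cv2.imwrite('pics/z1.png',np.vstack([cv2.resize(b,(780,380)[:2],interpolation=cv2.INTER_CUBIC) if 0 else cv2.resize(b[:60],(780,300),interpolation=cv2.INTER_CUBIC),cv2.resize(a[:58],(780,300),interpolation=cv2.INTER_CUBIC)]))
E
```

```text
(no output)
```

View pics/z1.png

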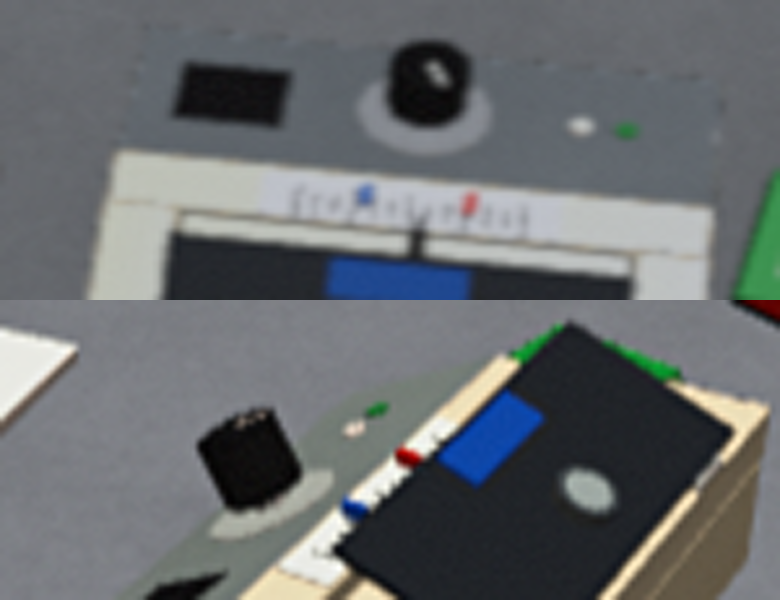

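```bash
cat >> h.py <<'E'
def ray(c,u,v,z):
    V=np.linalg.inv(c['view']); d=V[:3,:3]@np.array([(u-c['cx'])/c['fx'],-(v-c['cy'])/c['fy'],-1]); o=V[:3,3]
    return o+d*(z-o[2])/d[2]
def blob(c,f,box):
    h=cv2.cvtColor(c['image'],cv2.COLOR_RGB2HSV).astype(int); m=f(h[...,0],h[...,1],h[...,2])
    k=np.zeros_like(m); k[box[1]:box[3],box[0]:box[2]]=1; v,u=np.nonzero(m&(k>0)); return u.mean(),v.mean(),len(u)
E
python3 - <<'E'
from h import *
c=cap('top')
L=ray(c,224.2,210.4,.085);R=ray(c,323.8,221.6,.085);print(L,R,np.linalg.norm(L-R))
y=(R-L)/np.linalg.norm(R-L); x=np.array([-y[1]*-1,-y[0],0]); x=np.cross(y,[0,0,1]);print('x',x,'y',y)
O=(L+R)/2+.01*x;O[2]=0;print('O',O)
f=lambda p:(np.dot(p-O,x),np.dot(p-O,y),p[2])
print('knobend',f(ray(c,205+429/6,180+57/5,.10)))
red=blob(c,lambda h,s,v:((h<8)|(h>172))&(s>80),(265,210,300,232));blue=blob(c,lambda h,s,v:(h>105)&(h<130)&(s>70),(255,205,275,224))
print(red,blue)
print('red',f(ray(c,*red[:2],.093)),'blue',f(ray(c,*blue[:2],.093)),'ptr',f(ray(c,274.5,226,.09)))
P=pts(c)
for n,(u,v) in dict(coverfront=(270,233),coverrear=(270,262),knob=(276,190)).items(): print(n,f(P[v,u]),P[v,u])
E
```

```text
[0.56716221 0.15342103 0.085     ] [ 0.52507366 -0.16220593  0.085     ] 0.3184208333235917
x [-0.99122586  0.13217902  0.        ] y [-0.13217902 -0.99122586  0.        ]
O [ 0.53620568 -0.00307066  0.        ]
knobend (np.float64(-0.08705347044219441), np.float64(-0.000652923127321241), np.float64(0.10000000000000009))
(np.float64(282.75), np.float64(220.25), 4) (np.float64(265.5), np.float64(218.5), 8)
red (np.float64(0.0018326524614345832), np.float64(0.02922365076947482), np.float64(0.09299999999999997)) blue (np.float64(0.0024405337607804134), np.float64(-0.02549951283225297), np.float64(0.09299999999999997)) ptr (np.float64(0.02255995554848314), np.float64(0.005383983553395517), np.float64(0.09000000000000008))
coverfront (np.float64(0.05402091867438455), np.float64(-0.005359679978473361), np.float64(0.1441847289926781)) [0.48336718 0.00938243 0.14418473]
coverrear (np.float64(0.1382929544797819), np.float64(0.00428737315901402), np.float64(0.10707944113146906)) [0.39855943 0.01095901 0.10707944]
knob (np.float64(-0.09291780124292486), np.float64(-0.0028223868764155084), np.float64(0.09352594442763995)) [ 0.62868127 -0.01255482  0.09352594]
```

Request:
send_rows([
  [0.587,-0.446,0.03,0.407,0.0912],
  [0.587,-0.446,0.03,0.407,0.0912],
  [0.587,-0.446,0.03,0.407,0.0912],
  [0.587,-0.446,0.03,0.407,0.0912],
  [0.587,-0.446,0.03,0.407,0.0912],
  [0.587,-0.446,0.03,0.407,0.0912],
  [0.587,-0.446,0.03,0.407,0.0912],
  [0.587,-0.446,0.03,0.407,0.0912],
  [0.587,-0.446,0.03,0.407,0.0912],
  [0.587,-0.446,0.03,0.407,0.0912],
  [0.587,-0.446,0.03,0.407,0.0912],
  [0.587,-0.446,0.03,0.407,0.0912],
])

```text
t: 1.65
ee_pos: [0.6145, -0.0108, 0.1836]
tcp_rot: [[0.991, -0.131, -0.0], [-0.131, -0.991, 0.0], [-0.0, -0.0, -1.0]]
ft_force: [0.8, -1.1, -0.1]
gripper_width: 0.091
```

Request:
send_rows([
  [0,0,0,0,0.0912],
  [0,0,0,0,0.0912],
])

```text
t: 1.9
ee_pos: [0.6131, -0.013, 0.1836]
tcp_rot: [[0.991, -0.131, -0.001], [-0.131, -0.991, -0.0], [-0.001, 0.0, -1.0]]
ft_force: [-0.8, 0.1, 0.2]
gripper_width: 0.091
```

```bash
python3 - <<'E'
from h import *
c=cap('wrist','w1'); s=r.sense(); print(s['t'],s['ee_pos'],s['tcp_rot'].round(3),s['joint_pos']);print(c['view'].round(3),c['fx'],c['cx'],c['cy'])
E
```

```text
1.95 [ 0.61293641 -0.01359678  0.18375275] [[ 0.991 -0.132 -0.001]
 [-0.132 -0.991 -0.   ]
 [-0.001  0.    -1.   ]] [-6.84249018e+00  2.90112259e+01  8.09601029e+01 -1.28743655e-02
  7.00710515e+01  9.07586405e+01]
[[-0.131 -0.991 -0.     0.067]
 [ 0.96  -0.127 -0.25  -0.569]
 [ 0.247 -0.033  0.968 -0.511]
 [ 0.     0.     0.     1.   ]] 360.01466383194753 280.03381522266073 206.00600711032413
```

View pics/w1.png

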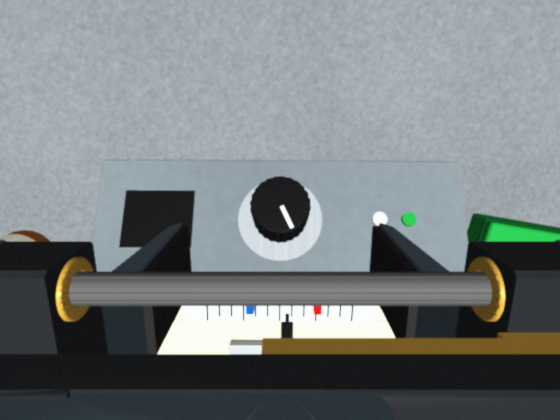

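```bash
cat >> h.py <<'E'
Y=np.array([-0.1318,-0.9913,0]);X=np.array([-.9913,.1318,0]);O=np.array([.5362,-.0031,0])
def meas():
    c=cap('wrist')
    g=lambda p:(round(1000*np.dot(p-O,X),1),round(1000*np.dot(p-O,Y),1))
    red=blob(c,lambda h,s,v:((h<8)|(h>172))&(s>110),(190,304,370,330));blue=blob(c,lambda h,s,v:(h>105)&(h<130)&(s>110),(190,304,370,330))
    im=c['image']; m=np.zeros(im.shape[:2],bool); m[319:333,190:370]=im[319:333,190:370].max(-1)<60
    v,u=np.nonzero(m); ptr=(np.median(u),v.mean(),len(u)) if len(u) else None
    print('red',red,g(ray(c,*red[:2],.094)));print('blue',blue,g(ray(c,*blue[:2],.094)));
    if ptr: print('ptr',ptr,u.min(),u.max(),g(ray(c,*ptr[:2],.09)))
    return c
E
python3 - <<'E'
from h import *
c=meas(); 
im=c['image']; h=cv2.cvtColor(im,cv2.COLOR_RGB2HSV); m=(im[...,2]<45)&(im.max(-1)<45); m[:170]=0;m[250:]=0;m[:,:240]=0;m[:,320:]=0
v,u=np.nonzero(m); print('knob',u.min(),u.max(),v.min(),v.max()); p=ray(c,(u.min()+u.max())/2,195,.1);print(np.dot(p-O,Y))
b=im[300:345,180:390,::-1]; cv2.imwrite('pics/z2.png',cv2.resize(b,None,fx=3.8,fy=3.8,interpolation=cv2.INTER_NEAREST))
E
```

```text
red (np.float64(316.4769230769231), np.float64(308.9230769230769), 65) (np.float64(5.5), np.float64(29.6))
blue (np.float64(248.9016393442623), np.float64(309.0), 61) (np.float64(5.6), np.float64(-24.7))
ptr (np.float64(286.0), np.float64(326.98979591836735), 98) 282 290 (np.float64(24.5), np.float64(5.3))
knob 251 307 177 240
-0.0003873700084804893
```

View pics/z2.png

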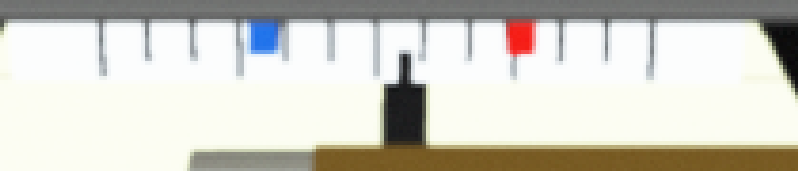

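Request:
send_rows([
  [0,0,0,0.18,0.0912],
  [0,0,0.05,0.36,0.0912],
  [0,0,0.08,0.436,0.0912],
  [0,0,0.104,0.436,0.0912],
  [0,0,0.104,0.436,0.0912],
  [0,0,0.104,0.436,0.0912],
])

```text
t: 2.75
ee_pos: [0.6139, -0.0136, 0.081]
tcp_rot: [[0.842, -0.539, 0.001], [-0.539, -0.842, -0.0], [0.001, -0.001, -1.0]]
ft_force: [-0.3, 0.3, 0.4]
gripper_width: 0.0915
```

Request:
send_rows([
  [0,0,0,0,0.03],
  [0,0,0,0,0.03],
  [0,0,0,0,0.03],
  [0,0,0,0,0.03],
  [0,0,0,0,0.03],
  [0,0,0,0,0.03],
])

```text
t: 3.5
ee_pos: [0.6134, -0.0133, 0.0799]
tcp_rot: [[0.843, -0.538, -0.0], [-0.538, -0.843, -0.0], [-0.0, 0.001, -1.0]]
ft_force: [-1.8, -4.4, 1.6]
gripper_width: 0.0462
```

Gripped. Turn stroke.

Request:
send_rows([
  [0,0,0,-0.12,0.03],
  [0,0,0,-0.24,0.03],
  [0,0,0,-0.36,0.03],
  [0,0,0,-0.48,0.03],
  [0,0,0,-0.6,0.03],
  [0,0,0,-0.72,0.03],
  [0,0,0,-0.84,0.03],
  [0,0,0,-0.872,0.03],
  [0,0,0,-0.872,0.03],
])

```text
t: 4.62
ee_pos: [0.6153, -0.0121, 0.081]
tcp_rot: [[0.954, 0.298, 0.004], [0.298, -0.954, 0.002], [0.004, -0.001, -1.0]]
ft_force: [4.3, 5.9, 10.1]
gripper_width: 0.0462
```

```bash
python3 - <<'E'
from h import *
c=cap('wrist','w2'); s=r.sense(); print(s['ft_force'],s['ft_torque'],s['gripper_width'])
E
```

```text
[ 5.05512681  6.02437133 10.33619837] [ 2.21569685 -0.40078603 -0.75977225] 0.04595828799766016
```

View pics/w2.png

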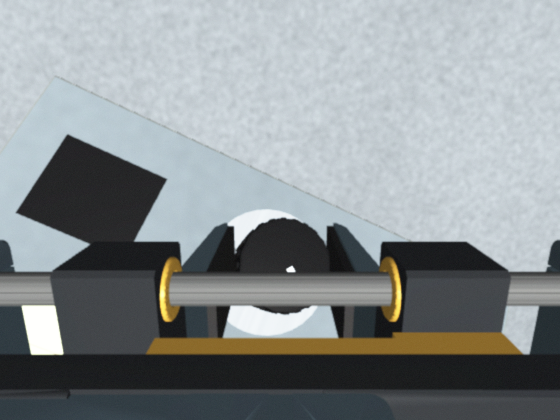

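Request:
send_rows([
  [0,0,0,0,0.085],
  [0,0,0,0,0.085],
  [0,0,0,0,0.085],
  [0,0,-0.06,0.1,0.085],
  [0,0,-0.104,0.28,0.085],
  [0,0,-0.104,0.436,0.085],
  [0,0,-0.104,0.436,0.085],
  [0,0,-0.104,0.436,0.085],
])

```text
t: 5.68
ee_pos: [0.6131, -0.013, 0.1832]
tcp_rot: [[0.992, -0.128, -0.001], [-0.128, -0.992, 0.0], [-0.001, 0.0, -1.0]]
ft_force: [-0.4, -0.9, 0.1]
gripper_width: 0.0851
```

```bash
python3 - <<'E'
from h import *
c=meas(); s=r.sense(); print(s['ee_pos'],s['ft_force'],s['tcp_rot'])
cv2.imwrite('pics/w3.png',c['image'][160:345,180:390,::-1].repeat(3,0).repeat(3,1))
E
```

```text
red (np.float64(316.95384615384614), np.float64(309.15384615384613), 65) (np.float64(5.3), np.float64(29.6))
blue (np.float64(249.0), np.float64(309.1311475409836), 61) (np.float64(5.5), np.float64(-24.9))
ptr (np.float64(295.0), np.float64(327.0747663551402), 107) 290 299 (np.float64(24.3), np.float64(12.4))
[ 0.61312854 -0.01295129  0.18313499] [-0.2410688  -0.1442618  -0.44799799] [[ 9.91677633e-01 -1.28737801e-01 -1.43182483e-03]
 [-1.28737643e-01 -9.91678667e-01  2.02226581e-04]
 [-1.44594435e-03 -1.62138230e-05 -9.99998954e-01]]
```

View pics/w3.png

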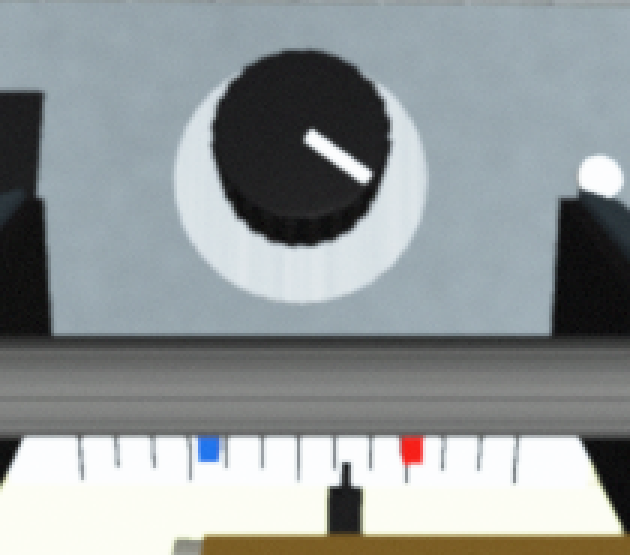

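Request:
send_rows([
  [0,0,0.03,0.18,0.088],
  [0,0,0.07,0.36,0.088],
  [0,0,0.104,0.48,0.088],
  [0,0,0.104,0.48,0.088],
  [0,0,0.104,0.48,0.03],
  [0,0,0.104,0.48,0.03],
  [0,0,0.104,0.48,0.03],
  [0,0,0.104,0.48,0.03],
  [0,0,0.104,0.48,0.03],
  [0,0,0.104,0.48,0.03],
])

```text
t: 6.98
ee_pos: [0.6135, -0.0134, 0.0802]
tcp_rot: [[0.819, -0.574, 0.0], [-0.574, -0.819, -0.001], [0.0, 0.001, -1.0]]
ft_force: [-2.1, -5.2, 6.8]
gripper_width: 0.0464
```

Request:
send_rows([
  [0,0,0,-0.12,0.03],
  [0,0,0,-0.24,0.03],
  [0,0,0,-0.36,0.03],
  [0,0,0,-0.48,0.03],
  [0,0,0,-0.6,0.03],
  [0,0,0,-0.72,0.03],
  [0,0,0,-0.84,0.03],
  [0,0,0,-0.96,0.03],
  [0,0,0,-0.96,0.03],
])

```text
t: 8.1
ee_pos: [0.6158, -0.0118, 0.0814]
tcp_rot: [[0.94, 0.342, 0.005], [0.342, -0.94, 0.002], [0.005, -0.0, -1.0]]
ft_force: [5.7, 8.4, 13.6]
gripper_width: 0.0459
```

Request:
send_rows([
  [0,0,0,0,0.088],
  [0,0,0,0,0.088],
  [0,0,0,0,0.088],
  [0,0,0,0.18,0.088],
  [0,0,0,0.36,0.088],
  [0,0,0,0.54,0.088],
  [0,0,0,0.72,0.088],
  [0,0,0,0.9,0.088],
  [0,0,0,0.96,0.088],
  [0,0,0,0.96,0.088],
])

```text
t: 9.35
ee_pos: [0.6134, -0.013, 0.0798]
tcp_rot: [[0.819, -0.574, -0.0], [-0.574, -0.819, 0.0], [-0.0, 0.0, -1.0]]
ft_force: [-0.6, 0.5, 0.1]
gripper_width: 0.088
```

Request:
send_rows([
  [0,0,0,0,0.03],
  [0,0,0,0,0.03],
  [0,0,0,0,0.03],
  [0,0,0,0,0.03],
  [0,0,0,0,0.03],
  [0,0,0,0,0.03],
])

```text
t: 10.1
ee_pos: [0.6133, -0.0134, 0.0798]
tcp_rot: [[0.819, -0.574, -0.001], [-0.574, -0.819, -0.001], [-0.0, 0.001, -1.0]]
ft_force: [-1.9, -5.5, 1.2]
gripper_width: 0.0463
```

Request:
send_rows([
  [0,0,0,-0.12,0.03],
  [0,0,0,-0.24,0.03],
  [0,0,0,-0.36,0.03],
  [0,0,0,-0.48,0.03],
  [0,0,0,-0.6,0.03],
  [0,0,0,-0.72,0.03],
  [0,0,0,-0.84,0.03],
  [0,0,0,-0.96,0.03],
  [0,0,0,-0.96,0.03],
])

```text
t: 11.22
ee_pos: [0.6157, -0.0119, 0.0813]
tcp_rot: [[0.94, 0.342, 0.005], [0.342, -0.94, 0.002], [0.005, -0.0, -1.0]]
ft_force: [5.8, 8.2, 13.1]
gripper_width: 0.0459
```

Request:
send_rows([
  [0,0,0,0,0.088],
  [0,0,0,0,0.088],
  [0,0,0,0,0.088],
  [0,0,-0.06,0.12,0.088],
  [0,0,-0.104,0.3,0.088],
  [0,0,-0.104,0.48,0.088],
  [0,0,-0.104,0.48,0.088],
  [0,0,-0.104,0.48,0.088],
])

```text
t: 12.22
ee_pos: [0.6131, -0.013, 0.1832]
tcp_rot: [[0.992, -0.128, -0.001], [-0.128, -0.992, 0.0], [-0.001, 0.0, -1.0]]
ft_force: [-0.9, 0.5, 0.2]
gripper_width: 0.0879
```

```bash
python3 - <<'E'
from h import *
c=meas(); s=r.sense(); print(s['t'],s['ee_pos'],s['ft_force'])
cv2.imwrite('pics/w4.png',c['image'][160:345,180:390,::-1].repeat(3,0).repeat(3,1))
E
```

```text
red (np.float64(316.84057971014494), np.float64(309.463768115942), 69) (np.float64(5.6), np.float64(29.6))
blue (np.float64(248.9516129032258), np.float64(309.06451612903226), 62) (np.float64(5.5), np.float64(-24.9))
ptr (np.float64(313.0), np.float64(326.9107142857143), 112) 308 318 (np.float64(24.0), np.float64(27.4))
12.275 [ 0.6131234  -0.01297245  0.18315084] [-0.46360347 -0.3354412   0.42625833]
```

Request:
send_rows([
  [0,0,0.05,0.1,0.088],
  [0,0,0.104,0.1,0.088],
  [0,0,0.104,0.1,0.088],
  [0,0,0.104,0.1,0.03],
  [0,0,0.104,0.1,0.03],
  [0,0,0.104,0.1,0.03],
  [0,0,0.104,0.1,0.03],
  [0,0,0.104,0.1,0.03],
  [0,0,0.104,0.1,0.03],
  [0,0,0.104,0.0,0.03],
  [0,0,0.104,-0.1,0.03],
  [0,0,0.104,-0.1,0.03],
])

```text
t: 13.78
ee_pos: [0.6132, -0.0128, 0.0799]
tcp_rot: [[0.999, -0.033, -0.001], [-0.033, -0.999, 0.001], [-0.001, -0.001, -1.0]]
ft_force: [-2.2, 1.2, 3.9]
gripper_width: 0.0433
```

Request:
send_rows([
  [0,0,0,0,0.088],
  [0,0,0,0,0.088],
  [0,0,0,0,0.088],
  [0,0,-0.06,0.1,0.088],
  [0,0,-0.104,0.1,0.088],
  [0,0,-0.104,0.1,0.088],
  [0,0,-0.104,0.1,0.088],
])

```text
t: 14.65
ee_pos: [0.6132, -0.013, 0.1834]
tcp_rot: [[0.991, -0.132, -0.0], [-0.132, -0.991, -0.0], [-0.0, 0.0, -1.0]]
ft_force: [0.2, -0.2, -1.2]
gripper_width: 0.088
```

```bash
python3 - <<'E'
from h import *
c=meas(); s=r.sense(); print(s['t'],s['ee_pos'],s['ft_force'])
im=c['image']
for v in range(304,333): 
    row=im[v,295:335].astype(float); d=row.max(-1)<110; w=(180-row.max(-1)).clip(0)
    print(v,(w*np.arange(295,335)).sum()/max(w.sum(),1),d.sum()) if v>311 else None
cv2.imwrite('pics/w5.png',im[295:345,270:360,::-1].repeat(8,0).repeat(8,1))
E
```

```text
red (np.float64(317.1857142857143), np.float64(309.45714285714286), 70) (np.float64(5.6), np.float64(29.5))
blue (np.float64(249.85), np.float64(308.95), 60) (np.float64(5.1), np.float64(-24.5))
ptr (np.float64(316.0), np.float64(327.0747663551402), 107) 311 320 (np.float64(24.2), np.float64(29.4))
14.7 [ 0.61291408 -0.01294786  0.18284054] [-0.35770924 -0.1399616  -0.45624727]
312 328.0 0
313 328.0 0
314 0.0 0
315 316.1 0
316 316.07977207977206 3
317 316.05464480874315 3
318 316.05263157894734 3
319 316.0631868131868 3
320 316.05434782608694 3
321 316.2093023255814 3
322 315.8018018018018 5
323 315.55438813349815 12
324 315.56363636363636 12
325 315.56078665077473 12
326 315.5631704410012 12
327 315.56306037059176 12
328 315.569976076555 12
329 315.55280627640315 12
330 315.4514182257091 12
331 315.4287432351173 12
332 315.4354066985646 12
```

View pics/w5.png

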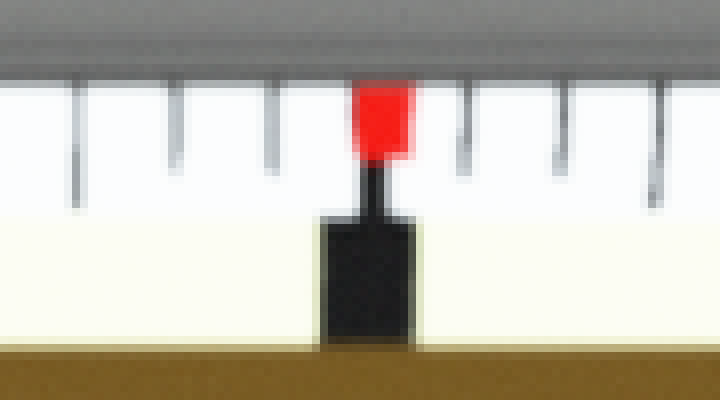

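```bash
python3 - <<'E'
from h import *
c=r.capture('wrist'); g=lambda p:(1000*np.dot(p-O,X),1000*np.dot(p-O,Y))
print(np.linalg.inv(c['view'])[:3,3],c['depth'][309,317],c['depth'][319,316],pts(c)[309,317],pts(c)[319,316])
print(g(ray(c,316.05,318,.09)),g(ray(c,315.56,327,.09)))
im=c['image'].astype(int); h=im[...,0]-im[...,1]
for v in range(303,318):
    w=h[v,300:335].clip(0); w[w<40]=0
    if w.sum(): u=(w*np.arange(300,335)).sum()/w.sum(); print(v,round(u,2),w.sum()/220,g(ray(c,u,v,.095)),g(ray(c,u,v,.091)))
E
```

```text
[ 0.68167061 -0.02224693  0.35254864] 0.28792197 0.2951341 [ 0.52730912 -0.03144576  0.09439031] [ 0.51568245 -0.02981968  0.08997581]
(np.float64(15.881605857070747), np.float64(29.206511900466523)) (np.float64(24.220222187701715), np.float64(29.012412240703497))
305 317.54 2.668181818181818 (np.float64(1.170217611245346), np.float64(29.537808885292716)) (np.float64(3.4672407798869513), np.float64(29.999554359924662))
306 317.49 5.759090909090909 (np.float64(2.0553335155397883), np.float64(29.52014654412587)) (np.float64(4.3661034608973415), np.float64(29.9816177041069))
307 317.42 6.8 (np.float64(2.941825911059945), np.float64(29.488775617100355)) (np.float64(5.266364011483532), np.float64(29.949759553739106))
308 317.41 6.913636363636364 (np.float64(3.8296697970133278), np.float64(29.508077001987157)) (np.float64(6.167997042564275), np.float64(29.96936070934187))
309 317.4 6.863636363636363 (np.float64(4.718892297472029), np.float64(29.523158257393643)) (np.float64(7.071030099477135), np.float64(29.984676192435))
310 317.34 6.8 (np.float64(5.609512237947364), np.float64(29.498742676372203)) (np.float64(7.975482300113264), np.float64(29.959881411877035))
311 317.3 6.586363636363636 (np.float64(6.501510695738606), np.float64(29.485150196319694)) (np.float64(8.881334427882411), np.float64(29.94607782637788))
312 317.36 6.490909090909091 (np.float64(7.394857964890835), np.float64(29.55617056611126)) (np.float64(9.788556315465145), np.float64(30.018201216871105))
313 317.32 6.027272727272727 (np.float64(8.289628044077823), np.float64(29.552623931594415)) (np.float64(10.697223110812285), np.float64(30.01459949940687))
314 317.04 3.55 (np.float64(9.185881049194858), np.float64(29.348657720043768)) (np.float64(11.607395863481827), np.float64(29.80746547903684))
315 316.47 0.5227272727272727 (np.float64(10.083634484664252), np.float64(28.914892592444854)) (np.float64(12.51909234975803), np.float64(29.36696352485129))
```

Request:
send_rows([
  [-0.05,0,0,0,0.0],
  [-0.1,0,0,0,0.0],
  [-0.135,0,0,0,0.0],
  [-0.135,0,0,0,0.0],
  [-0.135,0,0,0,0.0],
  [-0.135,0,0,0,0.0],
  [-0.135,0,0.01,0,0.0],
  [-0.135,0,0.02,0,0.0],
  [-0.135,0,0.028,0,0.0],
  [-0.135,0,0.034,0,0.0],
  [-0.135,0,0.04,0,0.0],
  [-0.135,0,0.046,0,0.0],
])

```text
t: 16.25
ee_pos: [0.4805, 0.0047, 0.1379]
tcp_rot: [[0.991, -0.132, 0.002], [-0.132, -0.991, -0.0], [0.002, -0.0, -1.0]]
ft_force: [2.1, -0.7, 2.9]
gripper_width: 0.0009
```

Request:
send_rows([
  [0,0,0.005,0,0.0],
  [0,0,0.01,0,0.0],
  [0,0,0.014,0,0.0],
  [0,0,0.018,0,0.0],
  [0,0,0.021,0,0.0],
])

```text
t: 16.88
ee_pos: [0.4796, 0.0048, 0.1167]
tcp_rot: [[0.991, -0.132, -0.0], [-0.132, -0.991, 0.0], [-0.0, -0.0, -1.0]]
ft_force: [1.9, 0.0, 2.1]
gripper_width: 0.0002
```

Request:
send_rows([
  [0,0,0.002,0,0.0],
  [0,0,0.004,0,0.0],
  [0,0,0.005,0,0.0],
  [0,0,0.006,0,0.0],
])

```text
t: 17.38
ee_pos: [0.4798, 0.0048, 0.1111]
tcp_rot: [[0.991, -0.132, 0.0], [-0.132, -0.991, -0.0], [0.0, 0.0, -1.0]]
ft_force: [-2.3, 0.1, 22.6]
gripper_width: 0.0008
```

Request:
send_rows([
  [0,0,0.001,0,0.0],
  [0,0,0.001,0,0.0],
])

```text
t: 17.62
ee_pos: [0.4799, 0.0048, 0.111]
tcp_rot: [[0.991, -0.132, 0.001], [-0.132, -0.991, -0.0], [0.001, 0.0, -1.0]]
ft_force: [-5.0, 0.4, 30.5]
gripper_width: 0.0002
```

Request:
send_rows([
  [0,0,0.0005,0,0.0],
  [0,0,0.0005,0,0.0],
  [0,0,-0.01,0,0.0],
  [0,0,-0.04,0,0.0],
  [0,0,-0.075,0,0.0],
  [0.05,0,-0.075,0,0.0],
  [0.1,0,-0.075,0,0.0],
  [0.135,0,-0.075,0,0.0],
  [0.135,0,-0.075,0,0.0],
  [0.135,0,-0.075,0,0.0],
])

```text
t: 18.88
ee_pos: [0.6124, -0.0128, 0.1845]
tcp_rot: [[0.991, -0.132, -0.002], [-0.132, -0.991, 0.0], [-0.002, -0.0, -1.0]]
ft_force: [-1.3, -0.2, -0.3]
gripper_width: 0.0004
```

```bash
python3 - <<'E'
from h import *
c=meas(); g=lambda p:np.round(1000*np.array([np.dot(p-O,X),np.dot(p-O,Y),p[2]]),1)
im=c['image'].astype(int)
w=(180-im[318,295:340].max(-1)).clip(0); print('tip',g(ray(c,(w*np.arange(295,340)).sum()/w.sum(),318,.09)))
t=cap('top','top9'); s_=cap('side','side9'); P=pts(s_)
h=cv2.cvtColor(s_['image'],cv2.COLOR_RGB2HSV); m=(h[...,0]>105)&(h[...,0]<125)&(h[...,1]>150)&(h[...,2]>80); m[:180]=0;m[240:]=0;m[:,:270]=0;m[:,340:]=0
q=P[m]; print('pad',m.sum(),g(np.median(q,0)),np.percentile(q[:,2],[5,95])); s=r.sense(); print(s['t'],s['ee_pos'],s['ft_force'])
cv2.imwrite('pics/z9.png',np.hstack([cv2.resize(s_['image'][170:320,130:360,::-1],(460,300)),cv2.resize(t['image'][150:300,100:270+65,::-1],(320,300))]))
E
```

```text
red (np.float64(nan), np.float64(nan), 0) (np.float64(nan), np.float64(nan))
blue (np.float64(nan), np.float64(nan), 0) (np.float64(nan), np.float64(nan))
ptr (np.float64(270.0), np.float64(326.3965517241379), 174) 263 297 (np.float64(25.3), np.float64(-8.7))
tip [17.4 30.9 90. ]
pad 178 [ 52.8  -3.8 110.3] [0.10429376 0.11208672]
19.025 [ 0.61259057 -0.01279998  0.18505921] [-0.35872808 -0.51392818  0.43121494]h.py:16: RuntimeWarning: Mean of empty slice.
  k=np.zeros_like(m); k[box[1]:box[3],box[0]:box[2]]=1; v,u=np.nonzero(m&(k>0)); return u.mean(),v.mean(),len(u)
  ret = ret.dtype.type(ret / rcount)
```

View pics/z9.png

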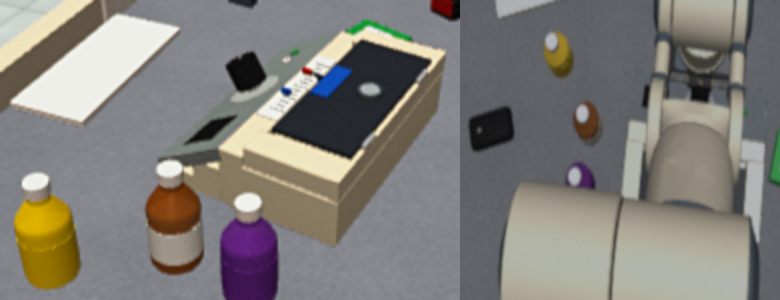

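Request:
send_rows([
  [0,0,0,0,0.088],
  [0,0,0,0,0.088],
  [0,0,0,0,0.088],
  [0,0,0,0,0.088],
  [0,0,0,0,0.088],
  [0,0,0,0,0.088],
])

```text
t: 19.77
ee_pos: [0.6136, -0.013, 0.1849]
tcp_rot: [[0.991, -0.132, -0.0], [-0.132, -0.991, 0.0], [-0.0, 0.0, -1.0]]
ft_force: [0.5, 0.4, -0.5]
gripper_width: 0.0575
```

```bash
python3 - <<'E'
from h import *
c=meas(); g=lambda p:np.round(1000*np.array([np.dot(p-O,X),np.dot(p-O,Y),p[2]]),1)
im=c['image'].astype(int)
for v in (317,319): w=(180-im[v,295:340].max(-1)).clip(0); print('tip',g(ray(c,(w*np.arange(295,340)).sum()/w.sum(),v,.09)))
h=im[...,0]-im[...,1]
for v in (309,311): w=h[v,300:335].clip(0); w[w<40]=0; print('red',g(ray(c,(w*np.arange(300,335)).sum()/w.sum(),v,.095)))
E
```

```text
red (np.float64(316.9848484848485), np.float64(309.25757575757575), 66) (np.float64(5.9), np.float64(29.5))
blue (np.float64(249.88888888888889), np.float64(308.5), 54) (np.float64(5.2), np.float64(-24.6))
ptr (np.float64(315.0), np.float64(325.51927437641723), 441) 190 369 (np.float64(23.3), np.float64(28.7))
tip [15.3 29.4 90. ]
tip [17.2 29.4 90. ]
red [ 5.1 29.5 95. ]
red [ 6.8 29.5 95. ]
```

Pointer and red mark agree to about 0.1–0.3 mm, the cover is shut, and the robot touches nothing.

```bash
python3 -c "
from rig import r
print(r.finish_job())"
```

```text
the job is handed in; nothing more can be done
None
```

The pointer is in line with the middle of the red mark, and the cover is shut. I handed the job in at about 20 s of the 54 s allowed.

- **Knob:** I turned it anticlockwise in four short grip-and-turn strokes. The fingers slipped a little, so each stroke moved the pointer less than planned. I made up the difference after measuring with the wrist camera. The last check, with the cover shut, put the pointer tip at y = 29.4 mm and the red mark at 29.5 mm. The check before I pressed the cover differed by about 0.3 mm.
- **Cover:** I pressed the blue pad with closed fingertips until it stopped, with the fingertips at 111 mm (the shut height) and about 30 N in the last reading. The side camera afterwards put the pad at about 110 mm, and the cover looked level.
- **Loose things:** The bottles and slide box look undisturbed in the last pictures. I did not check the jar and scanner again, but the arm stayed clear of them. The robot ended above the knob, touching nothing.

One check failed at first: straight after pressing, the closed fingers hid the pointer and marks from the wrist camera. I opened them and measured again, which gave the figures above.

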